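Wedge a block tight in the drilling jig

TASK

Clamp the steel block in the drilling jig for drilling: set the loose hardwood wedge, tip first and flat side to the block, in the slot between the block and the sloping heel and let go of it, then take the hammer and drive the wedge in with two or more light taps on its butt until it is tight and the block is held firmly against the fence and the end stop. Do not slam the wedge or hit the block with the hammer, and lay the hammer back on the bench, clear of the jig.

Things in the scene. Friction and masses are not known exactly. Their poses are not given: they have to be found in the camera images.
- jig: Drilling jig screwed to the bench: dark steel base plate 150 x 124 x 12 mm with a fence (face at y = -20 mm, 30 mm high) and an end stop (face at x = +30 mm). Origin on the bench top under the middle of the block's seat. x points the way the wedge is driven (about to the robot's left), y from the fence past the block to the slot (about towards the robot), z up.
- slot (a point): Mouth of the slot: block side (jig y = 20 mm, x = -20 mm), on the plate's top, axes as the jig. The slot lies on its +y side, open at the top and both ends, between block and heel (28 mm high, 55 mm long along x). The heel's face slopes 1 in 7, narrowing the slot along x. The heel is set anew each time: with the block home, 18.2 to 22.4 mm wide here, 7.9 mm less at the far end.
- part_center (a point): The work: ground steel block, 60 mm along jig x, 40 mm along jig y, 39 mm high, 0.6 to 0.9 kg, standing loose on the jig's plate, up to 1.5 mm off both fence and end stop. This point is its centre.
- wedge_shank (a point): Pale hardwood wedge, 124 mm long, 32 mm high, 70 g, lying the way up it is used. Its last 40 mm is a straight shank 22 mm thick; this point is on the shank's centre line, 15 mm from the butt, 16 mm up: hold it here. x points to the tip (109 mm ahead). The flat side is at y = -11 mm and goes to the block; the +y side tapers 1 in 7 to leave 10 mm at the tip and goes to the heel.
- wedge_butt (a point): Middle of the wedge's butt end (22 x 32 mm), the face to strike, 15 mm behind wedge_shank, same axes. Loose, it slides under 2 to 5 N; pushing the block home takes 5 to 12 N; then resistance rises steeply (over 5 N per mm). Locked, it lies at jig x = -89 to -55 mm, to be felt. It is tight when a tap of 18 to 25 N moves it no farther; then friction holds it. Over 35 N is slamming.
- hammer_grip (a point): Hammer with a wooden handle, 274 mm long, 0.5 to 0.7 kg, lying on its side on the bench, handle towards the robot. This point is on the handle, 53 mm from the middle of the head, 13 mm above the underside; the handle is about 25 mm thick and good to hold here. y points along the handle to the head, x along the head away from the striking face, z up.
- hammer_head (a point): Middle of the hammer's head, 13 mm above the underside, axes as hammer_grip. The head is 102 mm long (x), 27 mm wide (y), 26 mm thick (z). The flat striking face is the end at x = -51 mm; the other end is the narrower peen.
Not all that is in view belongs to the job. What is shaped like the part that bears part_center but brown or green is not meant.

How it is judged (in metres and radians):
On the way, in this order (a step that is already met when the one before it is completed fails the run):
1. the wedge lies in the slot beside the block, tip first, flat side to the block, and has been let go (y of wedge_shank in the frame of jig between 0.02 and 0.042 m and z of wedge_shank in the frame of jig below 0.034 m and angle between the x axis of wedge_shank and the x axis of jig, either way round below 0.2 rad and x of wedge_shank in the frame of jig between -0.125 and -0.04 m and contact force between the fingers and wedge below 0.05 N), for 0.2 s.
2. a first tap of the hammer on the wedge (over 4 N) (contact force between hammer and wedge above 4 N).
3. the hammer is drawn back off the wedge (contact force between hammer and wedge below 0.05 N), for 0.1 s.
4. a further tap (over 8 N) with the wedge pressing on the block with over 7 N (contact force between hammer and wedge above 8 N and contact force between wedge and part above 7 N).
At the end, for the whole second after the job is handed in: The wedge stays in the slot, lying on the plate, in line with the jig within 0.1 rad, and by itself keeps pressing on the block with over 8 N; the block stands upright within 2.5 mm of its place against fence and end stop; the hammer lies at rest on the bench, touching neither jig, wedge nor block (y of wedge_shank in the frame of jig between 0.024 and 0.038 m and z of wedge_shank in the frame of jig below 0.034 m and angle between the x axis of wedge_shank and the x axis of jig, either way round below 0.1 rad and x of wedge_shank in the frame of jig between -0.085 and -0.03 m and contact force between wedge and part above 8 N and x of part_center in the frame of jig between -0.0025 and 0.0025 m and y of part_center in the frame of jig between -0.0025 and 0.0025 m and angle between part_center's own z axis and vertical below 0.04 rad and height (world z) of each of hammer_head, hammer_grip below 0.03 m and contact force between hammer and jig below 0.05 N and contact force between hammer and wedge below 0.05 N and contact force between hammer and part below 0.05 N and linear speed of hammer below 0.02 m/s).
It fails at once if the wedge is slammed: the hammer presses on it with over 40 N (contact force between hammer and wedge above 40 N).
It fails at once if the wedge is overdriven: it presses on the block with over 40 N (contact force between wedge and part above 40 N).
It fails at once if the hammer hits the block (over 3 N) (contact force between hammer and part above 3 N).
It also fails if it takes over 72 s, if anything falls off the work surface, if the arm or the gripper's body presses on something with over 40 N, if the wrist force passes 120 N, or if a joint passes its speed limit or range.

ROBOT

A 6-joint arm with a two-finger parallel gripper is mounted at the origin on a cart in front of the work surface, level with it; the furniture and walls round the work are solid. World frame = base frame: x ahead of the robot, y to its left, z up, the work surface at z = 0. Lengths are in mm, angles in rad, forces in N, time in s.
With the tool pointing down it reaches from about 275 to 1000 mm from the base axis. Payload 8.4 kg.
Tool frame: the origin (TCP) lies on the centre line of the jaws, within the pads' length; the fingertips stand r.tip_reach ahead of it and the grasp point (between the pads) lies 11 mm behind it (r.tip_reach is the distance from the TCP to the fingertips, in mm); z points along the fingers, y is the line along which they close (so a half turn about z gives the same grasp; the last joint's range is limited). The gripper opens to 85 mm and grips with 20 to 120 N. Pads are 22 mm wide; open, the fingers measure 114 mm over their backs; the gripper's body (76 mm by 85 mm) begins 54 mm behind the grasp point. The pads swing forward as they close: fully open they stand 13 mm farther back than shut.
Start: joints at [-1.121, 0.353, 1.633, -0, 1.155, -0.002], TCP at [272.865, -562.292, 199.381] pointing down, gripper open.
Joint ranges: [-2.63, 2.63], [-0.92, 2.1], [0.06, 2.66], [-1.3, 4.44], [0, 2.69], [-3.02, 3.02]. Speed limits (rad/s): [2.22, 2.22, 2.79, 3.14, 3.14, 3.14].

INTERFACE

Orientations are given as [roll, pitch, yaw] about the fixed x, y, z axes, in that order (R = Rz(yaw) Ry(pitch) Rx(roll)).
In Python, from rig import r gives the robot as it stands.
- The arm moves only by the tool carry_out, never from a script. Its argument "targets" is a list of rows, each an object with "dp": the shift along the tool's x, y, z in mm, a list of three; "yaw": the turn about the tool's z in degrees. A call has 1 to 12 rows; each row is the pose to reach, as a shift and turn from the pose commanded when the call began, along the tool's axes at that moment; what a row does not reach only later rows make up. A row lasts 1/8 s, in which the tool goes at most 62.5 mm and 10.7 degrees, less where a joint would pass 70% of its speed; a pose out of reach is approached as far as the arm can. A call with a gripper value outside its range is refused whole. "fingers" is the opening, from -1 (shut) to 1 (fully open), so that 0 is half open, set as the call begins (left out, the last holds). The fingers move at their own pace and stop on an object; "grip_force" is the grip in N (left out, the last holds). Time passes only in rows, so rows that repeat a pose let the fingers close. It gives the time, the measured TCP pose, the force, the opening and the grip force at its end, in the units of the state.
- r.sense(): the state, without advancing time (a new reading comes with each control period).
- r.grab_frame(name): name is "side" or "top" or "wrist"; returns the picture (420x560x3 uint8, red, green, blue); there is no depth.
- r.get_calibration(name): a dict with "fx", "fy", "cx", "cy" (pixels), "rvec" (rotation vector, rad) and "tvec" (3), from world to camera coordinates, as OpenCV has them. Camera axes: x right, y down, z forward; pixel columns grow to the right and rows downward; lengths in mm; the calibration is good to about 2 mm. The wrist camera is an equidistant fisheye: a pixel r from the principal point sees the ray r / f radians off the axis. A picture is of the moment at which its call begins: read the wrist's pose just before it. get_calibration takes no time and is no camera call; for the wrist camera it gives the pose at the moment of the call.
- r.sign_off(): hands the job in; it is judged then, once.
The state is a dict: "clock": time; "qpos": joint angles; "qvel": joint speeds; "joint_efforts": joint torques, N m; "eef_pos": TCP position; "tcp_rot": TCP orientation; "contact_force": force on the tool from outside, world axes, zero at the start; "wrist_torque": the same for the moment, N m; "opening": opening from 0.0 (shut) to 1.0 (fully open); "grasp_force": force on a finger pad.
Only numpy, scipy, OpenCV 4.12 (cv2) and the standard library are available. Lean on these libraries where they do the work, as an engineer would, in place of code of your own. Each camera call takes 0.05 s, during which the arm holds its last target. There are 200 camera calls.

## Working session

There is one attempt and no reset: what is moved stays moved. The work goes in short steps, Python scripts to look and compute and a tool call to move; the robot and the scene stay as the last step left them, time stands still between calls to the robot, and variables do not carry over. Pictures are saved under pics/ and viewed, at most 10 in all, crops included, and the job is handed in when it is done.

Besides the shell and the picture viewer there is one more tool, called after "Request:" as name(argument=value, ...) on one line, values as JSON. carry_out: Moves the arm, as the interface text tells. Its arguments: {"type":"object","properties":{"targets":{"type":"array","items":{"type":"object","properties":{"dp":{"type":"array","items":{"type":"number"}},"yaw":{"type":"number"}}}},"fingers":{"type":"number"},"grip_force":{"type":"number"}},"required":["targets"]}

```bash
ls; mkdir -p pics; python3 - <<'E'
from rig import r
import cv2,numpy as np
s=r.sense(); print(s, r.tip_reach)
for n in ("top","side"):
    c=r.get_calibration(n); print(n,c)
    cv2.imwrite(f"pics/{n}0.png",cv2.resize(r.grab_frame(n)[:,:,::-1],(800,600),interpolation=cv2.INTER_CUBIC))
E
```

```text
pics
{'clock': 0.0, 'qpos': array([-1.12139006e+00,  3.53640509e-01,  1.63412010e+00,  2.27171811e-05,
        1.15521121e+00, -2.40531200e-03]), 'qvel': array([ 0.00190414,  0.00071913, -0.00080237, -0.00013958, -0.00077241,
       -0.00248042]), 'joint_efforts': array([-8.85374320e-04, -6.05257416e+01, -3.42056251e+01, -1.25931874e-04,
        9.37631470e-03, -1.38318541e-05]), 'eef_pos': array([ 272.65275128, -561.82007909,  198.67249086]), 'tcp_rot': array([-3.14021354e+00, -2.40880884e-05,  4.51802377e-01]), 'contact_force': array([0.05741142, 1.29037276, 0.15600114]), 'wrist_torque': array([-0.05510383,  0.0099796 , -0.05164484]), 'grasp_force': 0.0, 'opening': 0.9989077787298384} 8.0
top {'fx': 542.7062325413592, 'fy': 542.7062325413592, 'cx': 283.6859999009628, 'cy': 210.88065182681308, 'rvec': array([ 2.1687074 , -2.1600453 ,  0.10904878]), 'tvec': array([-149.46232621,  510.27863037, 1782.7247999 ])}
side {'fx': 412.5715910304735, 'fy': 412.5715910304735, 'cx': 283.99740200481483, 'cy': 202.5118716596023, 'rvec': array([ 0.57479915, -2.45232472,  1.46672341]), 'tvec': array([ 381.91428463,  223.27822043, 1148.19582107])}
```

View pics/top0.png

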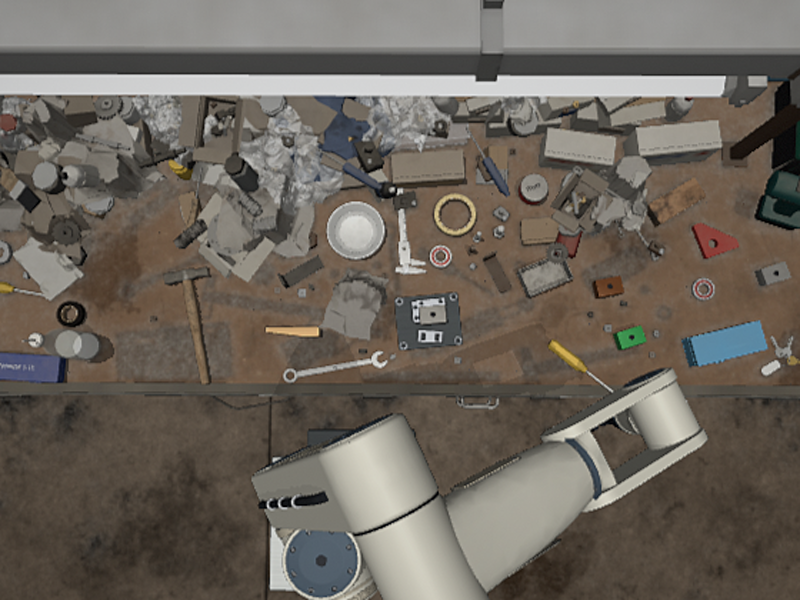

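View pics/side0.png

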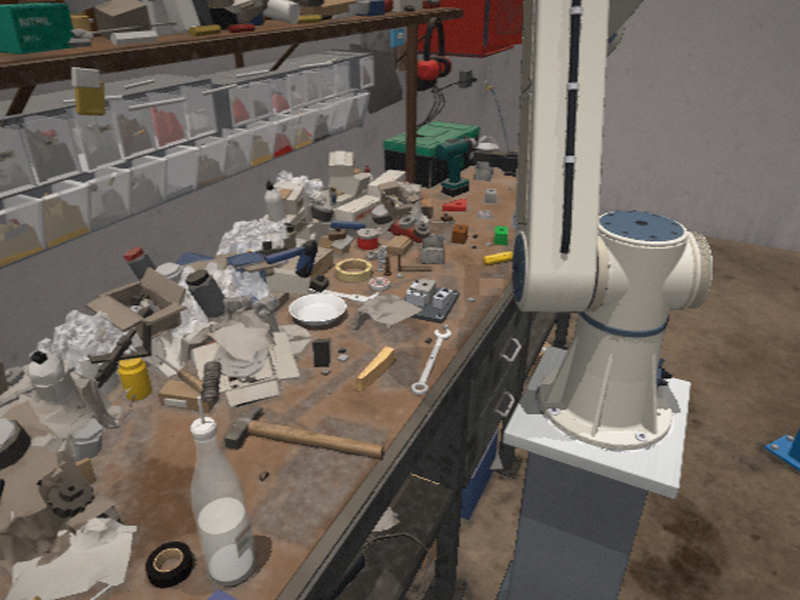

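```bash
cat > h.py <<'E'
from rig import r
import cv2,numpy as np
def cal(n):
    c=r.get_calibration(n); return c
def ray(c,n,u,v):
    x=(u-c['cx'])/c['fx']; y=(v-c['cy'])/c['fy']
    if n=='wrist':
        t=np.hypot(x,y); d=np.array([np.sin(t)*x/t,np.sin(t)*y/t,np.cos(t)]) if t>1e-9 else np.array([0,0,1.])
    else: d=np.array([x,y,1.])
    R=cv2.Rodrigues(np.array(c['rvec']))[0]; return -R.T@np.array(c['tvec']),R.T@d
def pt(c,n,u,v,z):
    o,d=ray(c,n,u,v); return (o+d*(z-o[2])/d[2]).round(1)
def proj(c,n,P):
    R=cv2.Rodrigues(np.array(c['rvec']))[0]; p=R@np.array(P,float)+np.array(c['tvec'])
    if n=='wrist':
        t=np.arctan2(np.hypot(p[0],p[1]),p[2]); k=t/np.hypot(p[0],p[1])
    else: k=1/p[2]
    return np.array([c['fx']*p[0]*k+c['cx'],c['fy']*p[1]*k+c['cy']])
def move(dx,dy,dz,dyaw=0):
    "world shift (mm), world yaw change deg -> tool dp,yaw"
    from scipy.spatial.transform import Rotation as Ro
    R=Ro.from_euler('xyz',r.sense()['tcp_rot']).as_matrix()
    return (R.T@np.array([dx,dy,dz])).round(1), -dyaw
E
python3 - <<'E'
from h import *
c=cal('top')
for n,u,v,z in [('jig',428,321,12),('block',432,314,51),('wedgeL',266,331,30),('wedgeR',320,332,30),('head',187,275,20),('gripend',206,380,15)]:
    print(n,pt(c,'top',u*.7,v*.7,z))
im=r.grab_frame('top')[:,:,::-1]
a=cv2.resize(im[195:260,175:335],(800,325),interpolation=cv2.INTER_CUBIC)
b=cv2.resize(im[180:235,105:165],(300,275),interpolation=cv2.INTER_CUBIC)
b=cv2.copyMakeBorder(b,0,0,0,500,cv2.BORDER_CONSTANT)
cv2.imwrite('pics/crop1.png',np.vstack([a,b]))
E
```

```text
jig [ 466.1 -200.9   12. ]
block [ 479.1 -209.1   51. ]
wedgeL [439.9 175.7  30. ]
wedgeR [438.   50.2  30. ]
head [571.8 366.8  20. ]
gripend [326.1 315.5  15. ]
```

View pics/crop1.png

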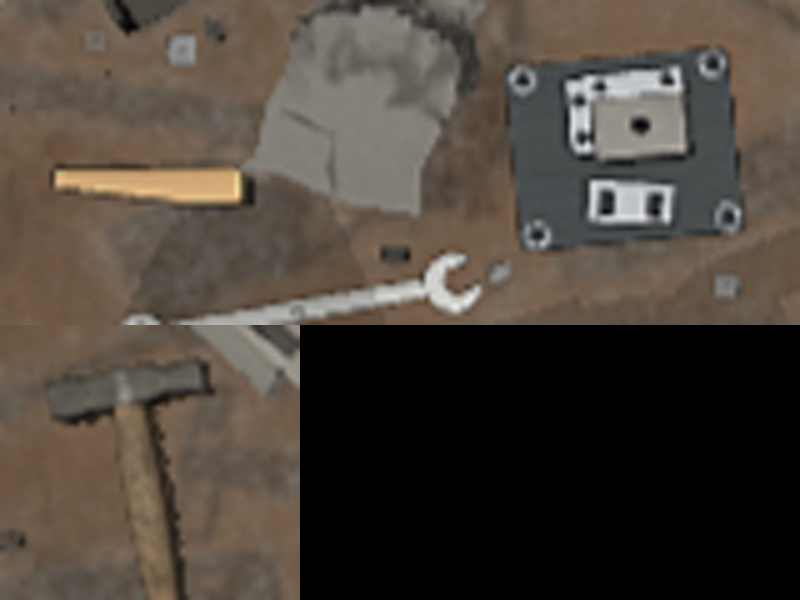

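Request:
carry_out(targets=[{"dp":[317,-248,0],"yaw":-64},{"dp":[317,-248,0],"yaw":-64},{"dp":[317,-248,0],"yaw":-64},{"dp":[317,-248,0],"yaw":-64},{"dp":[317,-248,0],"yaw":-64},{"dp":[317,-248,0],"yaw":-64},{"dp":[317,-248,0],"yaw":-64},{"dp":[317,-248,0],"yaw":-64}], fingers=1)

```text
clock: 1.15
eef_pos: [450.3, -199.2, 199.3]
tcp_rot: [-3.141, -0.0, 1.572]
contact_force: [-0.1, -0.2, -0.0]
opening: 0.998
grasp_force: 0.0
```

```bash
python3 - <<'E'
from h import *
import pickle
s=r.sense(); print(s['eef_pos'],s['tcp_rot'],s['clock'],s['qvel'])
c=cal('wrist'); im=r.grab_frame('wrist')[:,:,::-1]; print(c)
pickle.dump(c,open('w1.pkl','wb')); cv2.imwrite('pics/w1raw.png',im)
cv2.imwrite('pics/w1.png',cv2.resize(im,(800,600),interpolation=cv2.INTER_CUBIC))
print(proj(c,'wrist',[466,-201,12])/.7)
E
```

```text
[ 450.31401131 -199.18482357  199.31437737] [-3.14149097e+00 -2.22355543e-04  1.57182506e+00] 1.15 [-0.05121743  0.00222407 -0.00109919 -0.01503387  0.00079193 -0.02738773]
{'fx': 325.19226210127806, 'fy': 325.19226210127806, 'cx': 281.20407953285076, 'cy': 205.74406936386006, 'rvec': array([-2.82582451e+00, -1.82853243e-03,  1.65666443e-03]), 'tvec': array([-449.29801449, -230.46524961,  320.16593766])}
[422.28122538 250.21650511]
```

View pics/w1.png

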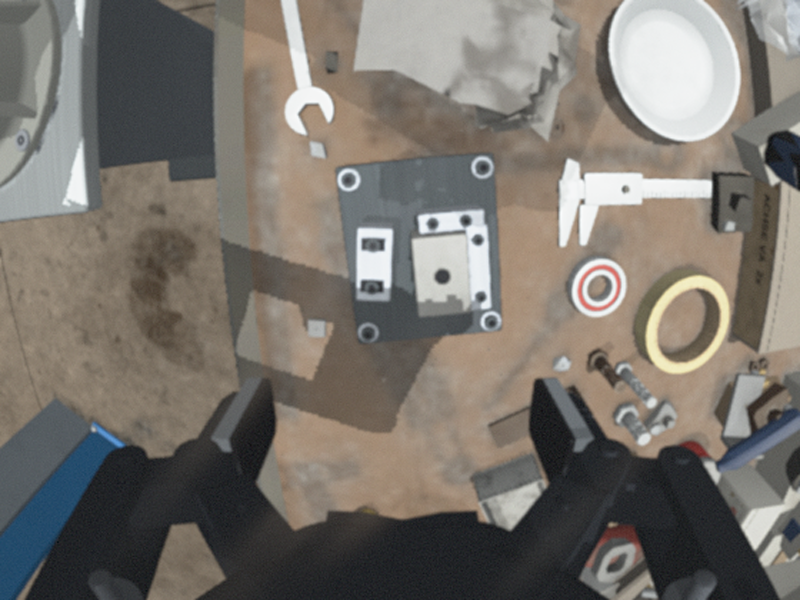

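```bash
python3 - <<'E'
import cv2
im=cv2.imread('pics/w1raw.png')
cv2.imwrite('pics/w1c.png',cv2.resize(im[125:245,230:360],(650,600),interpolation=cv2.INTER_CUBIC))
E
```

```text
(no output)
```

View pics/w1c.png

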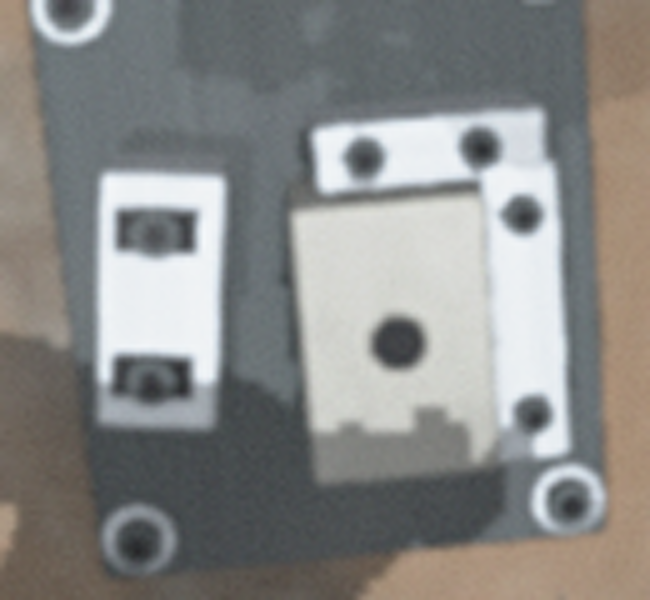

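Request:
carry_out(targets=[{"dp":[245,10,0]},{"dp":[245,10,0]},{"dp":[245,10,0]},{"dp":[245,10,0]},{"dp":[245,10,0]},{"dp":[245,10,0]}])

```text
schema error: expected keys dp, yaw
```

Request:
carry_out(targets=[{"dp":[245,10,0],"yaw":0},{"dp":[245,10,0],"yaw":0},{"dp":[245,10,0],"yaw":0},{"dp":[245,10,0],"yaw":0},{"dp":[245,10,0],"yaw":0},{"dp":[245,10,0],"yaw":0}])

```text
clock: 1.95
eef_pos: [460.2, 43.2, 199.3]
tcp_rot: [-3.141, 0.001, 1.569]
contact_force: [0.6, 0.6, -0.4]
opening: 0.998
grasp_force: 0.0
```

```bash
python3 - <<'E'
from h import *
import pickle
c=pickle.load(open('w1.pkl','rb'))
q=lambda u,v,z: pt(c,'wrist',230+u/5,125+v/5,z)[:2]
B=np.array([q(292,210,51),q(483,193,51),q(500,462,51),q(316,484,51)])
print('block',B.tolist(),B.mean(0),'center hole',q(398,342,51))
ex=(B[0]+B[1]-B[2]-B[3]);ang=np.arctan2(ex[1],ex[0]);ey=B[0]+B[3]-B[1]-B[2]
print('len',np.linalg.norm(ex)/2,np.linalg.norm(ey)/2,np.degrees(ang),np.degrees(np.arctan2(ey[1],ey[0])))
print('heel',[q(*p,40).tolist() for p in [(225,175),(216,428),(98,425),(100,175)]])
print('fence',[q(*p,42).tolist() for p in [(545,163),(570,455)]],'stop',[q(*p,42).tolist() for p in [(312,130),(545,107),(320,193),(484,180)]])
print('plate',[q(*p,12).tolist() for p in [(105,575),(605,530)]])
s=r.sense(); print(s['eef_pos'],s['tcp_rot'],s['clock'])
c=cal('wrist'); im=r.grab_frame('wrist')[:,:,::-1]
pickle.dump(c,open('w2.pkl','wb')); 
p=proj(c,'wrist',[440,110,30]).astype(int);print(p)
x0,y0=p[0]-80,max(p[1]-70,0);print(x0,y0)
cv2.imwrite('pics/w2.png',cv2.resize(im[y0:y0+120,x0:x0+160],(800,600),interpolation=cv2.INTER_CUBIC))
E
```

```text
block [[456.9, -183.7], [495.8, -179.9], [501.8, -238.1], [462.4, -243.1]] [ 479.225 -211.2  ] center hole [ 479.1 -211.6]
len 59.08047477805165 39.396478269002706 95.5851457364955 -173.58753611083458
heel [[443.1, -178.5], [440.9, -234.3], [415.1, -233.6], [416.9, -178.4]]
fence [[510.0, -175.0], [518.9, -239.8]] stop [[461.1, -168.6], [509.6, -163.1], [462.9, -181.9], [497.2, -178.8]]
plate [[412.6, -282.1], [535.3, -270.3]]
[460.22431917  43.16246706 199.25751887] [-3.14127004e+00  6.25098699e-04  1.56872201e+00] 1.95
[262 115]
182 45
```

View pics/w2.png

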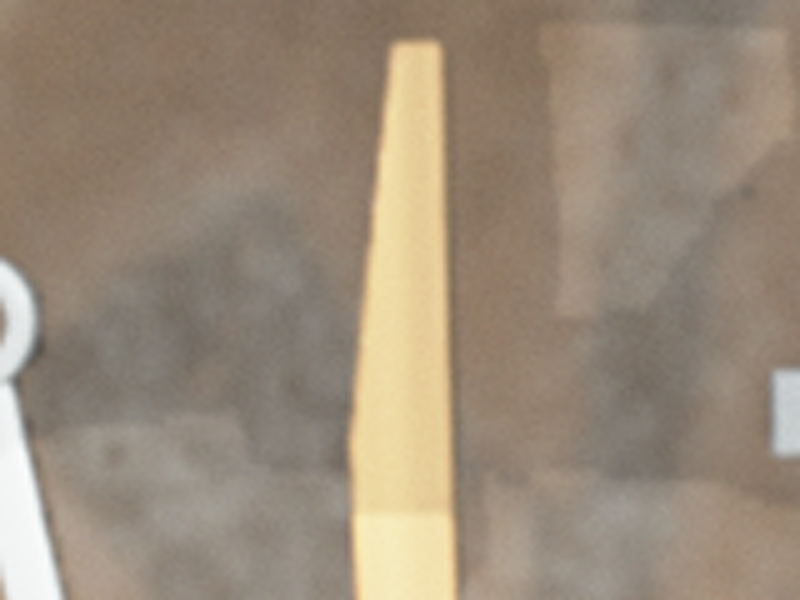

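```bash
python3 - <<'E'
from h import *
import pickle
c=pickle.load(open('w2.pkl','rb'))
q=lambda u,v,z: pt(c,'wrist',182+u/5,45+v/5,z)[:2]
A,Bq=q(442,41,32),q(458,600,32); T=q(391,41,32); L=q(356,580,32); Rr=q(457.5,580,32)
print('flat',A,Bq,'tip left',T,'shank',L,Rr,np.linalg.norm(L-Rr))
d=A-Bq; a=np.arctan2(d[1],d[0]);print(np.degrees(a))
ex=np.array([np.cos(a),np.sin(a)]);ey=np.array([-ex[1],ex[0]])
sh=A-109*ex+11*ey; print('shank',sh, sh-r.sense()['eef_pos'][:2], 'alt lateral', (L+Rr)/2)
E
```

```text
flat [448.6 176.1] [451.3  56.9] tip left [438.1 176.3] shank [429.5  61.4] [451.2  61.2] 21.700921639414293
91.29758520011373
shank [440.07114739  66.87885428] [-20.1688565   24.16498464] alt lateral [440.35  61.3 ]
```

Request:
carry_out(targets=[{"dp":[24,-20,60],"yaw":-1.4},{"dp":[24,-20,120],"yaw":-1.4},{"dp":[24,-20,160],"yaw":-1.4},{"dp":[24,-20,180],"yaw":-1.4},{"dp":[24,-20,187],"yaw":-1.4},{"dp":[24,-20,187],"yaw":-1.4}], fingers=0.1)

```text
clock: 2.75
eef_pos: [440.6, 67.3, 12.5]
tcp_rot: [-3.141, 0.0, 1.592]
contact_force: [-0.3, -0.6, 0.1]
opening: 0.55
grasp_force: 0.0
```

Request:
carry_out(targets=[{"dp":[0,0,0],"yaw":0},{"dp":[0,0,0],"yaw":0},{"dp":[0,0,0],"yaw":0},{"dp":[0,0,0],"yaw":0},{"dp":[0,0,0],"yaw":0},{"dp":[0,0,-20],"yaw":0},{"dp":[0,0,-70],"yaw":0},{"dp":[0,0,-70],"yaw":0}], fingers=-1, grip_force=35)

```text
clock: 3.75
eef_pos: [442.8, 68.7, 85.3]
tcp_rot: [3.136, -0.001, 1.593]
contact_force: [-0.1, 0.7, -0.1]
opening: -0.005
grasp_force: 0.0
```

```bash
python3 - <<'E'
from h import *
import pickle
s=r.sense(); print(s['eef_pos'],s['opening'],s['grasp_force'])
c=cal('wrist'); im=r.grab_frame('wrist')[:,:,::-1]
pickle.dump(c,open('w3.pkl','wb')); cv2.imwrite('pics/w3raw.png',im)
cv2.imwrite('pics/w3.png',cv2.resize(im,(800,600),interpolation=cv2.INTER_CUBIC))
print(proj(c,'wrist',[440,67,32])/.7,proj(c,'wrist',[440,52,16])/.7)
E
```

```text
[442.795227    68.66898358  85.25905529] -0.004728325828035467 0.0
[396.83000388 306.20866313] [396.47644567 321.66499291]
```

View pics/w3.png

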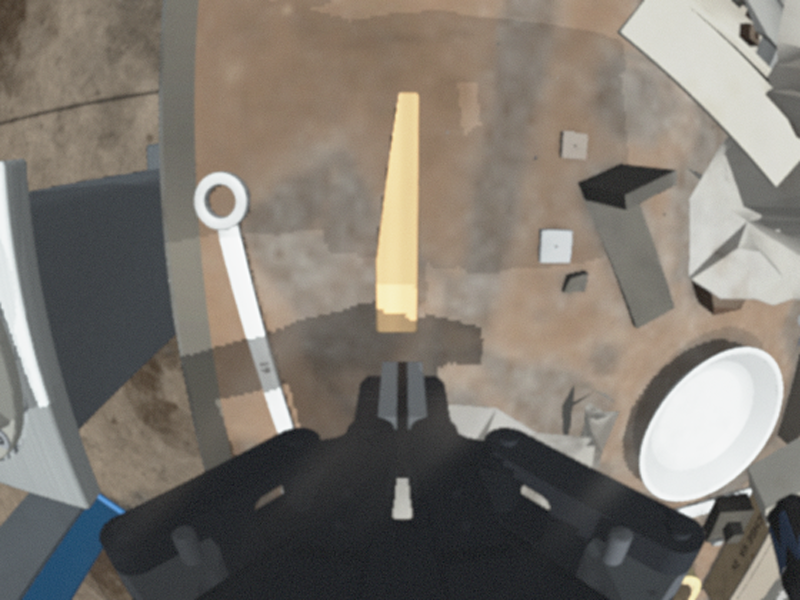

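```bash
python3 - <<'E'
from h import *
import pickle
c=pickle.load(open('w3.pkl','rb'))
q=lambda u,v,z: pt(c,'wrist',u*.7,v*.7,z)
print('cam',ray(c,'wrist',280,200)[0])
for p in [(408,93,32),(419,93,32),(397,315,32),(397,331,32),(397,331,0),(417.5,300,32),(377,300,32)]: print(p,q(*p))
c2=pickle.load(open('w2.pkl','rb')); print('cam2',ray(c2,'wrist',280,200)[0])
im=cv2.imread('pics/w3raw.png'); print(im[212:238,278].tolist())
# fingertip position projection check
for z in (74.,77,85): print(proj(c,'wrist',[442.8,68.7,z])/.7)
E
```

```text
cam [439.66694411 148.55175578 261.29912972]
(408, 93, 32) [443.1 175.7  32. ]
(419, 93, 32) [448.4 175.8  32. ]
(397, 315, 32) [440.2  62.1  32. ]
(397, 331, 32) [440.4  52.9  32. ]
(397, 331, 0) [440.5  39.6   0. ]
(417.5, 300, 32) [450.7  70.7  32. ]
(377, 300, 32) [429.6  70.2  32. ]
cam2 [460.13411626 123.33222193 375.19173633]
[[193, 237, 246], [192, 237, 246], [195, 238, 246], [192, 238, 246], [194, 238, 246], [195, 239, 247], [181, 232, 247], [153, 208, 234], [126, 168, 200], [125, 162, 190], [125, 163, 194], [123, 160, 190], [120, 160, 190], [121, 160, 188], [121, 159, 189], [120, 159, 189], [121, 161, 190], [121, 159, 190], [128, 166, 196], [119, 156, 183], [98, 123, 145], [87, 98, 109], [86, 96, 101], [86, 93, 101], [88, 96, 105], [90, 96, 103]]
[402.79128478 334.8036978 ]
[402.83805403 337.52598876]
[402.96922002 345.16337535]
```

```bash
python3 - <<'E'
from h import *
import pickle
c=pickle.load(open('w3.pkl','rb'))
for y in (68.7,79.7):
  for z in (77,85,95,105,115,125): print(y,z,(proj(c,'wrist',[442.8,y,z])/.7).round(0), end=' ')
  print()
c1=pickle.load(open('w1.pkl','rb'))
for y in (-199.2,-188.2):
  for z in (191,204,215,225): print(y,z,(proj(c1,'wrist',[450.3-42.5,y,z])/.7).round(0),(proj(c1,'wrist',[450.3+42.5,y,z])/.7).round(0))
  print()
print(r.sense()['tcp_rot'],r.sense()['eef_pos'])
E
```

```text
68.7 77 [403. 338.] 68.7 85 [403. 345.] 68.7 95 [403. 356.] 68.7 105 [403. 367.] 68.7 115 [404. 380.] 68.7 125 [404. 394.] 
79.7 77 [403. 314.] 79.7 85 [404. 321.] 79.7 95 [404. 330.] 79.7 105 [404. 340.] 79.7 115 [404. 352.] 79.7 125 [405. 365.] 
-199.2 191 [306. 337.] [500. 337.]
-199.2 204 [300. 349.] [506. 350.]
-199.2 215 [294. 361.] [512. 361.]
-199.2 225 [289. 373.] [517. 373.]

-188.2 191 [304. 313.] [502. 314.]
-188.2 204 [298. 325.] [508. 325.]
-188.2 215 [292. 335.] [514. 336.]
-188.2 225 [286. 346.] [520. 346.]

[ 3.13823466e+00 -4.33865104e-04  1.59338476e+00] [441.53705356  68.47679714  83.7136168 ]
```

Request:
carry_out(targets=[{"dp":[0,0,30],"yaw":0},{"dp":[0,0,60],"yaw":0},{"dp":[0,0,75],"yaw":0},{"dp":[0,0,82],"yaw":0},{"dp":[0,0,82],"yaw":0}], fingers=0.1)

```text
clock: 4.42
eef_pos: [440.2, 68.2, 0.2]
tcp_rot: [-3.141, 0.0, 1.593]
contact_force: [0.1, -0.0, -0.2]
opening: 0.551
grasp_force: 0.0
```

Request:
carry_out(targets=[{"dp":[0,0,4],"yaw":0},{"dp":[0,0,8],"yaw":0},{"dp":[0,0,8],"yaw":0}])

```text
clock: 4.8
eef_pos: [440.3, 68.2, -7.6]
tcp_rot: [3.142, -0.0, 1.593]
contact_force: [-0.0, -0.8, -0.1]
opening: 0.553
grasp_force: 0.0
```

Request:
carry_out(targets=[{"dp":[0,0,5],"yaw":0},{"dp":[0,0,10],"yaw":0},{"dp":[0,0,10],"yaw":0}])

```text
clock: 5.18
eef_pos: [440.0, 68.2, -18.1]
tcp_rot: [-3.141, 0.0, 1.593]
contact_force: [-0.0, 0.1, 0.4]
opening: 0.55
grasp_force: 0.0
```

```bash
python3 - <<'E'
from h import *
s=r.sense(); print(s['eef_pos'],s['contact_force'])
a=r.grab_frame('wrist')[:,:,::-1]; b=r.grab_frame('side')[:,:,::-1]
p=proj(cal('side'),'side',[440,68,20]).astype(int);print(p)
b=b[max(p[1]-60,0):p[1]+45,max(p[0]-70,0):p[0]+70]
cv2.imwrite('pics/w4.png',np.hstack([cv2.resize(a[140:350,180:390],(400,400)),cv2.resize(b,(400,400*b.shape[0]//b.shape[1]+0)) if 0 else cv2.resize(b,(400,400))]))
E
```

```text
[439.9590686   68.17573164 -18.06521529] [-0.02816177  0.08887787  0.35158168]
[269 248]
```

View pics/w4.png

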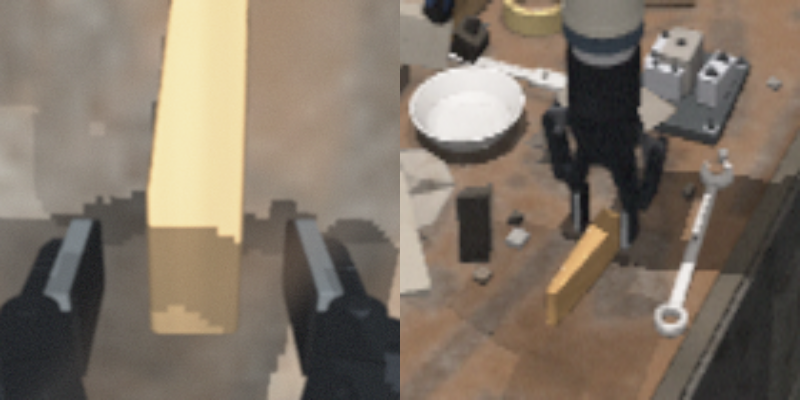

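Request:
carry_out(targets=[{"dp":[0,0,5],"yaw":0},{"dp":[0,0,9],"yaw":0},{"dp":[0,0,9],"yaw":0}])

```text
clock: 5.65
eef_pos: [440.0, 68.2, -27.0]
tcp_rot: [-3.141, 0.0, 1.593]
contact_force: [-0.1, 0.2, -0.0]
opening: 0.551
grasp_force: 0.0
```

Request:
carry_out(targets=[{"dp":[0,0,0],"yaw":0},{"dp":[0,0,0],"yaw":0},{"dp":[0,0,0],"yaw":0},{"dp":[0,0,0],"yaw":0},{"dp":[0,0,0],"yaw":0},{"dp":[0,0,0],"yaw":0}], fingers=-1, grip_force=40)

```text
clock: 6.4
eef_pos: [440.5, 68.3, -26.5]
tcp_rot: [3.141, -0.0, 1.593]
contact_force: [-1.0, 0.1, 5.6]
opening: 0.248
grasp_force: 39.6
```

Request:
carry_out(targets=[{"dp":[0,0,-40],"yaw":0},{"dp":[0,0,-80],"yaw":0},{"dp":[-50,1,-80],"yaw":-1},{"dp":[-403,7.5,-80],"yaw":-4.4},{"dp":[-403,7.5,-80],"yaw":-4.4},{"dp":[-403,7.5,-80],"yaw":-4.4},{"dp":[-403,7.5,-80],"yaw":-4.4},{"dp":[-403,7.5,-80],"yaw":-4.4},{"dp":[-403,7.5,-80],"yaw":-4.4},{"dp":[-403,7.5,-80],"yaw":-4.4},{"dp":[-403,7.5,-80],"yaw":-4.4},{"dp":[-403,7.5,-80],"yaw":-4.4}])

```text
clock: 7.9
eef_pos: [456.6, -333.1, 53.1]
tcp_rot: [-3.141, -0.001, 1.671]
contact_force: [0.1, -0.1, -0.9]
opening: 0.252
grasp_force: 39.5
```

```bash
python3 - <<'E'
from h import *
import pickle
s=r.sense(); print(s['eef_pos'],s['tcp_rot'],s['opening'],s['grasp_force'])
c=cal('wrist'); im=r.grab_frame('wrist')[:,:,::-1]
pickle.dump(c,open('w5.pkl','wb')); cv2.imwrite('pics/w5raw.png',im)
p=proj(c,'wrist',[465,-260,60]).astype(int)
x0,y0=p[0]-93,max(p[1]-85,0); print(x0,y0)
cv2.imwrite('pics/w5.png',cv2.resize(im[y0:y0+140,x0:x0+186],(797,600),interpolation=cv2.INTER_CUBIC))
E
```

```text
[ 456.58155042 -333.05818829   53.12822445] [-3.14085775e+00 -8.53820295e-04  1.67116790e+00] 0.25232289807682545 39.51133668422699
219 34
```

View pics/w5.png

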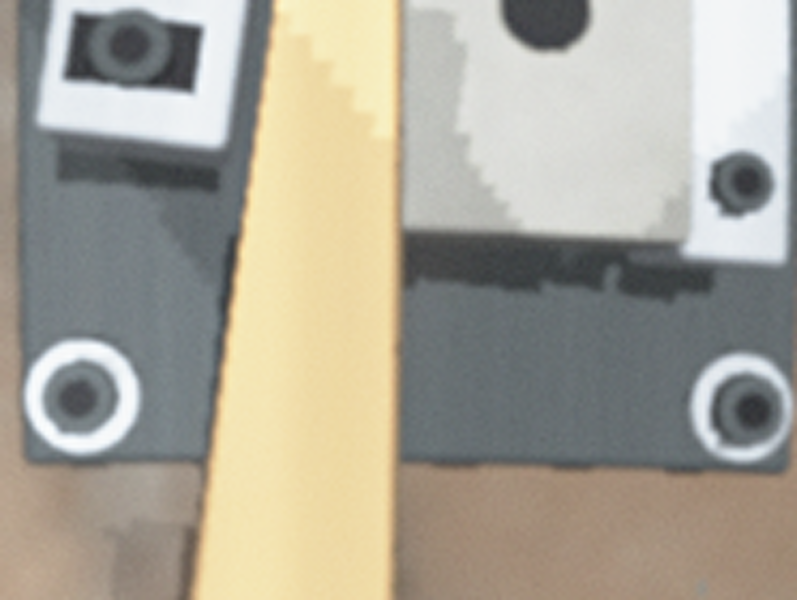

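```bash
python3 - <<'E'
from h import *
import pickle
c=pickle.load(open('w5.pkl','rb')); k=140/600
q=lambda u,v,z: pt(c,'wrist',219+u*k,34+v*k,z)[:2]
a,b=q(402,5,112),q(396,590,112); print('flat',a,b,np.degrees(np.arctan2(*(a-b)[::-1])))
l=q(195,590,112); print('left',l)
O=np.array([479.8,-210.7]);t=np.radians(95.6);ex=np.array([np.cos(t),np.sin(t)]);ey=np.array([-ex[1],ex[0]])
J=lambda p:np.array([(p-O)@ex,(p-O)@ey]).round(1)
for n,p in dict(a=a,b=b,l=l,eef=np.array([456.6,-334]),blkBR=q(690,242,51),blkB=q(410,233,51),fence=q(788,265,42),fenceL=q(685,257,42),hole=q(546,12,51),pl=q(25,461,12),pr=q(788,471,12),heel=q(225,150,40),heelL=q(38,128,40)).items(): print(n,p,J(p))
E
```

```text
flat [ 456.8 -227.5] [ 461.8 -277.3] 95.73337475837187
left [ 444.6 -279.1]
a [ 456.8 -227.5] [-14.5  24.5]
b [ 461.8 -277.3] [-64.5  24.4]
l [ 444.6 -279.1] [-64.6  41.7]
eef [ 456.6 -334. ] [-120.4   35.1]
blkBR [ 501.5 -239.2] [-30.5 -18.8]
blkB [ 465.2 -243.4] [-31.1  17.7]
fence [ 518.9 -239.1] [-32.1 -36.1]
fenceL [ 503.8 -240.6] [-32.1 -21. ]
hole [ 479.4 -212.1] [-1.4  0.5]
pl [ 412.7 -282.5] [-64.9  73.8]
pr [ 535.3 -270.1] [-64.5 -49.4]
heel [ 440.6 -234.2] [-19.6  41.3]
heelL [ 415.3 -233. ] [-15.9  66.4]
```

Request:
carry_out(targets=[{"dp":[0,0,40],"yaw":0},{"dp":[0,0,60],"yaw":0},{"dp":[0,0,67],"yaw":0},{"dp":[0,0,67],"yaw":0}])

```text
clock: 8.45
eef_pos: [457.0, -334.0, -13.5]
tcp_rot: [-3.141, -0.0, 1.671]
contact_force: [0.4, 0.5, 0.5]
opening: 0.251
grasp_force: 39.5
```

Request:
carry_out(targets=[{"dp":[10,1,0],"yaw":0},{"dp":[20,2,0],"yaw":0},{"dp":[28,2,0],"yaw":0},{"dp":[28,2,0],"yaw":0}])

```text
clock: 8.95
eef_pos: [456.0, -305.6, -13.4]
tcp_rot: [-3.141, -0.0, 1.671]
contact_force: [0.4, 0.6, -1.0]
opening: 0.248
grasp_force: 39.5
```

Request:
carry_out(targets=[{"dp":[0,0,0],"yaw":0},{"dp":[0,0,0],"yaw":0},{"dp":[0,0,0],"yaw":0},{"dp":[0,0,0],"yaw":0},{"dp":[0,0,-30],"yaw":0},{"dp":[0,0,-90],"yaw":0},{"dp":[0,0,-130],"yaw":0},{"dp":[0,0,-130],"yaw":0}], fingers=0)

```text
clock: 9.95
eef_pos: [458.1, -307.8, 119.7]
tcp_rot: [3.137, 0.004, 1.67]
contact_force: [-0.2, -0.2, 0.2]
opening: 0.5
grasp_force: 0.0
```

```bash
python3 - <<'E'
from h import *
import pickle
s=r.sense(); print(s['eef_pos'],s['tcp_rot'],s['opening'],s['clock'])
c=cal('wrist'); im=r.grab_frame('wrist')[:,:,::-1]
pickle.dump(c,open('w6.pkl','wb')); cv2.imwrite('pics/w6raw.png',im)
# pale wedge mask in jig-plane (top z=44)
hsv=cv2.cvtColor(im,cv2.COLOR_BGR2HSV); m=cv2.inRange(hsv,(12,70,110),(30,200,255))
n,lab,st,ce=cv2.connectedComponentsWithStats(m); p=proj(c,'wrist',[456,-280,44]); print(p)
O=np.array([479.8,-210.7]);t=np.radians(95.6);ex=np.array([np.cos(t),np.sin(t)]);ey=np.array([-ex[1],ex[0]])
for i in np.argsort(-st[1:,4])[:4]+1:
    ys,xs=np.where(lab==i); q=np.array([pt(c,'wrist',u,v,44)[:2] for u,v in zip(xs,ys)]); j=np.c_[(q-O)@ex,(q-O)@ey]
    print(st[i],j.min(0),j.max(0))
    if st[i,4]>500:
        for X in range(int(j[:,0].min()),int(j[:,0].max()),12):
            k=j[abs(j[:,0]-X)<1.5]; 
            if len(k): print(X,k[:,1].min().round(1),k[:,1].max().round(1))
E
```

```text
[ 458.08467351 -307.84860046  119.70524821] [3.1367597  0.00402426 1.66996472] 0.49975047484169255 9.95
[282.32843732 169.11646211]
[ 227  304  104   59 2622] [-272.86401805  -20.51624765] [-194.08856413   86.51754946]
-272 19.6 43.0
-260 -19.3 85.0
-248 -10.9 86.1
-236 -7.0 84.1
-224 25.4 77.9
-212 18.7 48.7
-200 39.8 49.4
[ 264   64   30  156 2398] [-108.61816523   22.28568893] [15.57269449 44.97734636]
-108 22.3 43.8
-96 22.5 44.5
-84 22.6 44.4
-72 22.7 45.0
-60 22.9 43.3
-48 23.0 41.6
-36 22.3 40.0
-24 22.4 38.5
-12 22.4 36.9
0 22.5 35.4
12 22.5 33.1
[ 372   64   52   89 1130] [-51.75041676 -83.43714944] [ 18.66688957 -40.55660465]
-51 -48.8 -41.1
-39 -51.5 -41.3
-27 -50.9 -40.8
-15 -76.5 -41.1
-3 -79.6 -40.8
9 -65.0 -40.6
[166 362  23  36 313] [-351.48732709  135.68801616] [-279.70057137  175.13500192]
```

Request:
carry_out(targets=[{"dp":[0,0,-80],"yaw":0},{"dp":[650,109,-80],"yaw":84},{"dp":[650,109,-80],"yaw":84},{"dp":[650,109,-80],"yaw":84},{"dp":[650,109,-80],"yaw":84},{"dp":[650,109,-80],"yaw":84},{"dp":[650,109,-80],"yaw":84},{"dp":[650,109,-80],"yaw":84},{"dp":[650,109,-80],"yaw":84},{"dp":[650,109,-80],"yaw":84},{"dp":[650,109,-80],"yaw":84},{"dp":[650,109,-80],"yaw":84}], fingers=1)

```text
clock: 11.5
eef_pos: [497.7, 325.8, 193.7]
tcp_rot: [3.14, 0.002, 0.204]
contact_force: [1.8, 0.4, 0.1]
opening: 1.0
grasp_force: 0.0
```

Request:
carry_out(targets=[{"dp":[0,0,0],"yaw":0},{"dp":[0,0,0],"yaw":0}])

```text
clock: 11.75
eef_pos: [497.5, 323.6, 193.8]
tcp_rot: [3.14, 0.003, 0.205]
contact_force: [-1.6, -0.3, -0.0]
opening: 0.998
grasp_force: 0.0
```

```bash
python3 - <<'E'
from h import *
import pickle
s=r.sense(); print(s['eef_pos'],s['tcp_rot'],s['opening'],s['clock'])
c=cal('wrist'); im=r.grab_frame('wrist')[:,:,::-1]
pickle.dump(c,open('w7.pkl','wb')); cv2.imwrite('pics/w7raw.png',im)
p=proj(c,'wrist',[560,362,15]).astype(int)
x0,y0=max(p[0]-93,0),max(p[1]-70,0); print(x0,y0)
cv2.imwrite('pics/w7.png',cv2.resize(im[y0:y0+140,x0:x0+186],(797,600),interpolation=cv2.INTER_CUBIC))
E
```

```text
[497.5493076  323.57654534 193.78108396] [3.14008991e+00 3.02598660e-03 2.04893764e-01] 0.9979703546603775 11.75
165 41
```

View pics/w7.png

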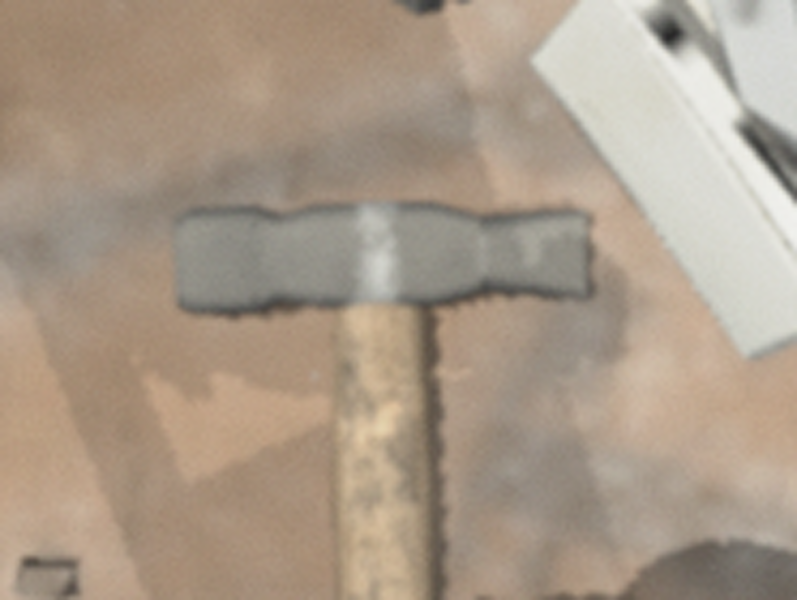

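```bash
python3 - <<'E'
from h import *
import pickle
c=pickle.load(open('w7.pkl','rb')); k=140/600
q=lambda u,v,z: pt(c,'wrist',165+u*k,41+v*k,z)[:2]
f,p=q(176,261,14),q(589,256,14); h1,h2=q(383,320,20),q(386,590,20)
print(f,p,np.linalg.norm(f-p),(f+p)/2,np.degrees(np.arctan2(*(p-f)[::-1])))
d=h1-h2; print(h1,h2,np.degrees(np.arctan2(d[1],d[0])))
a=np.arctan2((p-f)[1],(p-f)[0])+np.pi/2
for A in (a,np.arctan2(d[1],d[0])):
    g=(f+p)/2-53*np.array([np.cos(A),np.sin(A)]); print(np.degrees(A),'grip',g, g-r.sense()['eef_pos'][:2])
im=cv2.imread('pics/w7raw.png'); t=cal('top'); 
E
```

```text
[560.7 420.9] [581.5 318. ] 104.98118879113531 [571.1  369.45] -78.57232930675305
[555.4 365. ] [487.3 351.3] 11.374636884134354
11.427670693246954 grip [519.15069305 358.94907109] [21.32837397 35.93906593]
11.374636884134354 grip [519.1409955  358.99716062] [21.31867642 35.98715546]
```

Request:
carry_out(targets=[{"dp":[36,-30,50],"yaw":0.3},{"dp":[36,-30,110],"yaw":0.3},{"dp":[36,-30,160],"yaw":0.3},{"dp":[36,-30,195],"yaw":0.3},{"dp":[36,-30,212],"yaw":0.3},{"dp":[36,-30,219],"yaw":0.3},{"dp":[36,-30,219],"yaw":0.3}], fingers=0.3)

```text
clock: 12.68
eef_pos: [528.4, 360.9, -22.5]
tcp_rot: [-3.141, -0.001, 0.198]
contact_force: [-0.0, 0.6, 1.0]
opening: 0.646
grasp_force: 0.0
```

Request:
carry_out(targets=[{"dp":[0,0,0],"yaw":0},{"dp":[0,0,0],"yaw":0},{"dp":[0,0,0],"yaw":0},{"dp":[0,0,0],"yaw":0},{"dp":[0,0,0],"yaw":0},{"dp":[0,0,0],"yaw":0},{"dp":[0,0,0],"yaw":0}], fingers=-1, grip_force=120)

```text
clock: 13.55
eef_pos: [528.6, 361.3, -21.4]
tcp_rot: [-3.141, -0.002, 0.199]
contact_force: [-2.1, -2.3, 10.9]
opening: 0.241
grasp_force: 117.6
```

Request:
carry_out(targets=[{"dp":[0,0,-30],"yaw":0},{"dp":[0,0,-70],"yaw":0},{"dp":[-15,40,-100],"yaw":0.5},{"dp":[-33,95,-100],"yaw":1},{"dp":[-53,150,-100],"yaw":2},{"dp":[-74,208,-100],"yaw":3},{"dp":[-94,266,-100],"yaw":4},{"dp":[-115,324,-100],"yaw":5},{"dp":[-135,382,-100],"yaw":5.8},{"dp":[-156,440,-100],"yaw":5.8},{"dp":[-176,498,-100],"yaw":5.8},{"dp":[-190,540,-100],"yaw":5.8}])

```text
clock: 15.05
eef_pos: [447.5, -208.3, 77.1]
tcp_rot: [3.141, -0.001, 0.096]
contact_force: [1.2, 0.4, -5.3]
opening: 0.234
grasp_force: 119.6
```

```bash
python3 - <<'E'
from h import *
s=r.sense(); print(s['eef_pos'],s['tcp_rot'],s['opening'],s['grasp_force'],s['contact_force'],s['wrist_torque'])
w=move(420.9-s['eef_pos'][0],-397.3-s['eef_pos'][1],0); print(w, 5.6-np.degrees(s['tcp_rot'][2]))
E
```

```text
[ 447.48540165 -208.318107     77.05322418] [ 3.14106904e+00 -7.46509405e-04  9.63285381e-02] 0.23378438438075105 119.61438527796417 [ 1.16174701  0.44613361 -5.32729962] [ 0.01416121 -0.22843826 -0.01454517]
(array([-4.460e+01,  1.855e+02,  1.000e-01]), 0) 0.08078132220814904
```

Request:
carry_out(targets=[{"dp":[-12,50,0],"yaw":0},{"dp":[-27,108,0],"yaw":0},{"dp":[-40,160,0],"yaw":0},{"dp":[-47,188,0],"yaw":0},{"dp":[-47,188,30],"yaw":0},{"dp":[-47,188,60],"yaw":0},{"dp":[-47,188,78],"yaw":0},{"dp":[-47,188,84],"yaw":0},{"dp":[-47,188,84],"yaw":0}])

```text
clock: 16.18
eef_pos: [419.9, -397.7, -7.1]
tcp_rot: [3.141, -0.0, 0.098]
contact_force: [-0.1, 0.6, -5.0]
opening: 0.239
grasp_force: 119.7
```

```bash
cat > k.py <<'E'
from h import *
O=np.array([479.8,-210.7]);t=np.radians(95.6);ex=np.array([np.cos(t),np.sin(t)]);ey=np.array([-ex[1],ex[0]])
s=r.sense(); e=s['eef_pos']; F=s['contact_force']
print('clk',s['clock'],'eef',e.round(1),'jig',((e[:2]-O)@ex).round(1),((e[:2]-O)@ey).round(1),'yaw',np.degrees(s['tcp_rot']).round(2),'F',F.round(1),'Fdrive',(-F[:2]@ex).round(1),'T',s['wrist_torque'].round(2))
c=cal('wrist'); im=r.grab_frame('wrist')[:,:,::-1]
cv2.imwrite('pics/k%.0f.png'%(s['clock']*100),im)
hsv=cv2.cvtColor(im,cv2.COLOR_BGR2HSV); m=cv2.inRange(hsv,(12,70,110),(30,200,255))
n,lab,st,ce=cv2.connectedComponentsWithStats(m)
ys,xs=np.where(m>0); q=np.array([pt(c,'wrist',u,v,44)[:2] for u,v in zip(xs,ys)]); j=np.c_[(q-O)@ex,(q-O)@ey]
g=j[(j[:,0]>-125)&(j[:,0]<70)&(j[:,1]>12)&(j[:,1]<50)]
if len(g)>50:
    print('wedge x',np.percentile(g[:,0],[.5,99.5]).round(1),'n',len(g))
    for X in (-85,-50,-35):
        kk=g[abs(g[:,0]-X)<2]
        if len(kk): print(X,kk[:,1].min().round(1),kk[:,1].max().round(1))
# hammer head face: dark/gray profile along jig x at y=33, z=41
if 1:
    for Y in (27,33,39):
        print(Y,[int(im[int(v),int(u)].mean()) if 0<=v<420 and 0<=u<560 else -1 for u,v in (proj(c,'wrist',np.r_[O+X*ex+Y*ey,41]) for X in range(-200,-96,4))])
E
python3 k.py
```

```text
clk 16.175 eef [ 419.9 -397.7   -7.1] jig -180.3 77.9 yaw [ 1.7999e+02 -1.0000e-02  5.6000e+00] F [-0.1  0.6 -5. ] Fdrive -0.7 T [ 0.   -0.25  0.01]
wedge x [-121.4  -32.1] n 2863
-85 18.1 44.5
-50 18.1 42.7
-35 20.3 40.1
27 [159, 158, 153, 156, 158, 203, 186, 162, 158, 165, 163, 158, 153, 150, 148, 153, 162, 158, 94, 85, 109, 108, 111, 107, 226, 227]
33 [173, 155, 157, 155, 191, 187, 160, 156, 156, 160, 158, 151, 152, 146, 150, 151, 156, 151, 92, 88, 107, 110, 107, 106, 231, 230]
39 [171, 148, 152, 154, 184, 211, 171, 146, 149, 152, 152, 148, 143, 145, 148, 149, 153, 150, 153, 151, 151, 129, 106, 107, 235, 234]
```

Request:
carry_out(targets=[{"dp":[0,-10,0],"yaw":0},{"dp":[0,-16,0],"yaw":0},{"dp":[0,-19,0],"yaw":0},{"dp":[0,-22,0],"yaw":0},{"dp":[0,-25,0],"yaw":0},{"dp":[0,-28,0],"yaw":0},{"dp":[0,-30,0],"yaw":0}])

```text
clock: 17.1
eef_pos: [416.7, -367.8, -7.3]
tcp_rot: [3.142, -0.0, 0.097]
contact_force: [-0.5, 0.1, -4.6]
opening: 0.237
grasp_force: 119.7
```

```bash
python3 k.py
```

```text
clk 17.1 eef [ 416.7 -367.8   -7.3] jig -150.2 78.1 yaw [180.    -0.     5.58] F [-0.5  0.1 -4.6] Fdrive -0.2 T [-0.11 -0.29 -0.03]
wedge x [-106.    -0.8] n 2457
-85 18.0 44.7
-50 18.4 43.6
-35 20.0 41.7
27 [107, 105, 110, 160, 153, 147, 141, 167, 145, 143, 141, 144, 186, 182, 151, 147, 150, 152, 150, 145, 135, 140, 141, 147, 150, 114]
33 [112, 103, 106, 101, 102, 164, 176, 164, 140, 143, 145, 144, 186, 171, 145, 149, 146, 143, 143, 139, 136, 135, 138, 140, 142, 104]
39 [112, 102, 106, 99, 94, 93, 91, 149, 158, 139, 140, 160, 201, 175, 140, 138, 142, 144, 138, 133, 135, 137, 138, 138, 144, 96]
```

Request:
carry_out(targets=[{"dp":[0,-3,0],"yaw":0},{"dp":[0,-6,0],"yaw":0},{"dp":[0,-9,0],"yaw":0},{"dp":[0,-11,0],"yaw":0}])

```text
clock: 17.65
eef_pos: [415.6, -356.6, -7.3]
tcp_rot: [-3.142, 0.0, 0.098]
contact_force: [0.5, 0.4, -4.5]
opening: 0.24
grasp_force: 119.7
```

Request:
carry_out(targets=[{"dp":[0,-2,0],"yaw":0},{"dp":[0,-4,0],"yaw":0},{"dp":[0,-6,0],"yaw":0}])

```text
clock: 18.02
eef_pos: [415.1, -350.8, -7.3]
tcp_rot: [3.142, -0.0, 0.097]
contact_force: [0.2, -0.4, -5.4]
opening: 0.243
grasp_force: 119.7
```

```bash
python3 k.py | head -4
```

```text
clk 18.025 eef [ 415.1 -350.8   -7.3] jig -133.1 78.1 yaw [180.    -0.     5.59] F [ 0.2 -0.4 -5.4] Fdrive 0.4 T [-0.1  -0.26 -0.04]
wedge x [-124.4   16.6] n 2521
-85 17.8 42.3
-50 18.3 44.5
```

```bash
cat > l.py <<'E'
from h import *
O=np.array([479.8,-210.7]);t=np.radians(95.6);ex=np.array([np.cos(t),np.sin(t)]);ey=np.array([-ex[1],ex[0]])
for n,z in (('wrist',44),('top',44)):
    c=cal(n); im=r.grab_frame(n)
    print(n)
    for Y in (27,30):
        o=[]
        for X in range(-100,64,6):
            u,v=proj(c,n,np.r_[O+X*ex+Y*ey,z]); u,v=int(round(u)),int(round(v))
            o.append('%d:%d/%d'%(X,im[v,u,0],im[v,u,2]) if 0<=v<420 and 0<=u<560 else '-')
        print(Y,*o)
E
python3 l.py; python3 -c "
import cv2,glob;print(sorted(glob.glob('pics/k*')))"
```

```text
wrist
27 -100:141/135 -94:145/134 -88:151/137 -82:154/101 -76:244/181 -70:244/182 -64:244/181 -58:244/179 -52:244/176 -46:243/179 -40:243/179 -34:246/195 -28:247/204 -22:247/200 -16:247/200 -10:247/200 -4:247/196 2:242/173 8:242/175 14:241/172 - - - - - - - -
30 -100:138/129 -94:140/131 -88:148/137 -82:136/87 -76:245/186 -70:245/184 -64:244/180 -58:244/181 -52:244/179 -46:244/180 -40:243/176 -34:247/204 -28:247/205 -22:247/203 -16:247/203 -10:247/200 -4:243/177 2:242/174 8:242/175 14:242/176 - - - - - - - -
top
27 -100:119/112 -94:53/49 -88:81/70 -82:78/48 -76:185/104 -70:173/99 -64:174/99 -58:174/99 -52:178/103 -46:168/96 -40:168/95 -34:195/111 -28:201/116 -22:201/115 -16:204/119 -10:195/111 -4:179/102 2:172/98 8:171/97 14:176/103 20:178/102 26:167/92 32:173/95 38:182/103 44:38/38 50:57/61 56:60/63 62:59/62
30 -100:96/88 -94:44/49 -88:83/72 -82:77/70 -76:191/108 -70:174/100 -64:173/99 -58:171/97 -52:171/98 -46:175/100 -40:175/100 -34:206/118 -28:200/114 -22:199/113 -16:197/112 -10:205/117 -4:175/99 2:175/98 8:173/97 14:170/95 20:169/95 26:187/104 32:155/77 38:166/91 44:47/48 50:56/63 56:60/63 62:61/65
['pics/k1618.png', 'pics/k1710.png', 'pics/k1802.png']
```

Request:
carry_out(targets=[{"dp":[0,-1.5,0],"yaw":0},{"dp":[0,-3,0],"yaw":0},{"dp":[0,-4,0],"yaw":0}])

```text
clock: 18.55
eef_pos: [414.7, -346.9, -7.3]
tcp_rot: [3.142, -0.0, 0.098]
contact_force: [-0.2, -1.0, -5.7]
opening: 0.235
grasp_force: 119.6
```

Request:
carry_out(targets=[{"dp":[0,-1,0],"yaw":0},{"dp":[0,-2,0],"yaw":0}])

```text
clock: 18.8
eef_pos: [414.5, -344.9, -7.3]
tcp_rot: [3.142, -0.0, 0.098]
contact_force: [0.1, -0.4, -5.8]
opening: 0.236
grasp_force: 119.6
```

Request:
carry_out(targets=[{"dp":[0,-1,0],"yaw":0},{"dp":[0,-2,0],"yaw":0}])

```text
clock: 19.05
eef_pos: [414.3, -342.9, -7.3]
tcp_rot: [3.141, -0.0, 0.097]
contact_force: [0.3, -1.6, -5.3]
opening: 0.237
grasp_force: 119.6
```

Request:
carry_out(targets=[{"dp":[0,-1,0],"yaw":0},{"dp":[0,-2,0],"yaw":0}])

```text
clock: 19.3
eef_pos: [414.5, -341.3, -7.2]
tcp_rot: [3.141, -0.001, 0.097]
contact_force: [2.9, -2.2, -5.4]
opening: 0.24
grasp_force: 119.5
```

Request:
carry_out(targets=[{"dp":[0,-1,0],"yaw":0},{"dp":[0,-2,0],"yaw":0}])

```text
clock: 19.55
eef_pos: [414.6, -339.6, -7.1]
tcp_rot: [3.14, -0.001, 0.097]
contact_force: [2.5, -4.4, -5.8]
opening: 0.241
grasp_force: 119.6
```

Request:
carry_out(targets=[{"dp":[0,-1,0],"yaw":0},{"dp":[0,-1,0],"yaw":0}])

```text
clock: 19.8
eef_pos: [414.7, -338.7, -7.0]
tcp_rot: [3.14, -0.002, 0.097]
contact_force: [1.5, -4.8, -5.8]
opening: 0.239
grasp_force: 119.5
```

Request:
carry_out(targets=[{"dp":[0,-1,0],"yaw":0},{"dp":[0,-1,0],"yaw":0},{"dp":[0,6,0],"yaw":0},{"dp":[0,12,0],"yaw":0},{"dp":[0,12,0],"yaw":0},{"dp":[0,12,0],"yaw":0}])

```text
clock: 20.55
eef_pos: [414.6, -349.7, -7.5]
tcp_rot: [-3.141, 0.001, 0.097]
contact_force: [-1.0, 0.1, -5.2]
opening: 0.236
grasp_force: 119.7
```

```bash
python3 k.py|head -1; python3 l.py
```

```text
clk 20.55 eef [ 414.6 -349.7   -7.5] jig -131.9 78.5 yaw [-1.7996e+02  3.0000e-02  5.5700e+00] F [-1.   0.1 -5.2] Fdrive -0.2 T [ 0.06 -0.21 -0.01]
wrist
27 -100:143/133 -94:143/132 -88:155/140 -82:95/76 -76:120/78 -70:116/77 -64:245/182 -58:244/179 -52:244/179 -46:244/177 -40:244/178 -34:243/178 -28:247/204 -22:247/200 -16:247/202 -10:247/201 -4:247/200 2:243/176 8:242/176 14:243/176 - - - - - - - -
30 -100:138/128 -94:142/134 -88:151/139 -82:91/78 -76:125/81 -70:126/84 -64:245/183 -58:245/188 -52:245/184 -46:245/182 -40:245/184 -34:247/199 -28:247/207 -22:247/208 -16:247/208 -10:247/206 -4:244/177 2:245/185 8:244/181 14:244/182 - - - - - - - -
top
27 -100:125/116 -94:40/41 -88:81/69 -82:77/65 -76:45/36 -70:48/36 -64:183/103 -58:172/98 -52:174/98 -46:173/99 -40:170/96 -34:190/109 -28:199/114 -22:198/113 -16:200/114 -10:202/115 -4:177/101 2:167/94 8:167/94 14:169/96 20:171/97 26:173/95 32:174/98 38:174/99 44:175/100 50:185/103 56:138/76 62:57/61
30 -100:94/87 -94:69/71 -88:83/72 -82:89/77 -76:52/41 -70:41/27 -64:187/106 -58:174/100 -52:174/99 -46:178/102 -40:178/102 -34:208/120 -28:205/117 -22:204/116 -16:203/117 -10:210/121 -4:177/101 2:180/101 8:177/99 14:177/99 20:175/98 26:186/115 32:161/82 38:168/93 44:147/82 50:150/83 56:138/76 62:60/65
```

Request:
carry_out(targets=[{"dp":[0,-6,0],"yaw":0},{"dp":[0,-10,0],"yaw":0},{"dp":[0,-12,0],"yaw":0},{"dp":[0,-14,0],"yaw":0},{"dp":[0,-14,0],"yaw":0}])

```text
clock: 21.32
eef_pos: [413.9, -336.4, -7.2]
tcp_rot: [3.141, -0.001, 0.097]
contact_force: [-1.0, -4.0, -5.6]
opening: 0.238
grasp_force: 119.5
```

Request:
carry_out(targets=[{"dp":[0,-1,0],"yaw":0},{"dp":[0,-2,0],"yaw":0},{"dp":[0,-2,0],"yaw":0}])

```text
clock: 21.7
eef_pos: [413.9, -335.1, -7.1]
tcp_rot: [3.14, -0.001, 0.098]
contact_force: [-1.0, -7.8, -6.8]
opening: 0.24
grasp_force: 119.5
```

Force is rising; continue in small steps.

Request:
carry_out(targets=[{"dp":[0,-1,0],"yaw":0},{"dp":[0,-2,0],"yaw":0},{"dp":[0,-2,0],"yaw":0}])

```text
clock: 22.08
eef_pos: [413.8, -334.9, -6.8]
tcp_rot: [3.137, -0.001, 0.098]
contact_force: [-5.0, -16.9, -7.8]
opening: 0.236
grasp_force: 119.4
```

Request:
carry_out(targets=[{"dp":[0,-1,0],"yaw":0},{"dp":[0,-1.5,0],"yaw":0},{"dp":[0,-1.5,0],"yaw":0}])

```text
clock: 22.45
eef_pos: [413.8, -334.8, -6.6]
tcp_rot: [3.135, -0.002, 0.098]
contact_force: [-8.8, -23.3, -8.0]
opening: 0.239
grasp_force: 119.3
```

Request:
carry_out(targets=[{"dp":[0,3,0],"yaw":0},{"dp":[0,10,0],"yaw":0},{"dp":[0,10,0],"yaw":0},{"dp":[0,4,0],"yaw":0},{"dp":[0,2,0],"yaw":0},{"dp":[0,1,0],"yaw":0},{"dp":[0,0,0],"yaw":0},{"dp":[0,0,0],"yaw":0}])

```text
clock: 23.45
eef_pos: [413.4, -334.8, -6.6]
tcp_rot: [3.134, -0.001, 0.099]
contact_force: [-10.5, -27.1, -7.7]
opening: 0.237
grasp_force: 119.5
```

```bash
python3 k.py|head -1; python3 l.py | tail -2
```

```text
clk 23.45 eef [ 413.4 -334.8   -6.6] jig -117.0 78.2 yaw [ 1.7959e+02 -7.0000e-02  5.6800e+00] F [-10.5 -27.1  -7.7] Fdrive 26.0 T [-4.69  1.66 -0.47]
27 -100:141/129 -94:141/129 -88:141/130 -82:127/115 -76:126/117 -70:74/66 -64:98/56 -58:173/98 -52:172/98 -46:174/100 -40:173/98 -34:171/97 -28:169/96 -22:168/96 -16:192/110 -10:204/116 -4:200/114 2:199/113 8:197/112 14:167/94 20:168/95 26:175/97 32:174/96 38:174/98 44:173/99 50:176/99 56:149/82 62:47/59
30 -100:142/129 -94:141/129 -88:141/129 -82:134/122 -76:125/114 -70:45/50 -64:134/75 -58:178/102 -52:175/100 -46:179/102 -40:180/103 -34:179/102 -28:176/101 -22:173/98 -16:176/100 -10:210/121 -4:209/120 2:206/119 8:187/106 14:177/99 20:176/98 26:191/104 32:161/81 38:168/91 44:172/97 50:173/102 56:149/82 62:56/65
```

Request:
carry_out(targets=[{"dp":[0,4,0],"yaw":0},{"dp":[0,12,0],"yaw":0},{"dp":[0,25,0],"yaw":0},{"dp":[0,30,0],"yaw":0},{"dp":[0,30,-40],"yaw":0},{"dp":[0,30,-85],"yaw":0},{"dp":[0,30,-85],"yaw":0},{"dp":[0,30,-85],"yaw":0}])

```text
clock: 24.6
eef_pos: [415.4, -359.9, 76.9]
tcp_rot: [-3.141, 0.001, 0.097]
contact_force: [0.8, 1.4, -5.4]
opening: 0.239
grasp_force: 120.3
```

```bash
python3 - <<'E'
from h import *
s=r.sense(); e=s['eef_pos']; print(e,s['tcp_rot'],s['opening'],s['contact_force'])
print(move(528.5-e[0],361-e[1],0))
E
python3 l.py
```

```text
[ 415.42574244 -359.8608307    76.85684407] [-3.14073287e+00  6.82008745e-04  9.74483239e-02] 0.23890717387200514 [ 0.8461788   1.39656591 -5.40690516]
(array([ 1.827e+02, -7.064e+02,  5.000e-01]), 0)
wrist
27 -100:156/138 -94:161/139 -88:145/121 -82:87/77 -76:103/73 -70:125/82 -64:247/186 -58:246/194 -52:246/191 -46:247/204 -40:247/212 -34:247/214 -28:247/211 -22:247/214 -16:247/210 -10:247/212 -4:247/210 2:247/208 8:247/203 14:247/207 20:246/195 26:244/182 32:244/176 38:244/181 44:244/180 50:244/181 56:245/177 62:151/111
30 -100:141/119 -94:148/132 -88:135/115 -82:72/65 -76:108/77 -70:125/84 -64:247/195 -58:246/195 -52:246/194 -46:247/217 -40:247/217 -34:247/217 -28:247/215 -22:247/216 -16:247/217 -10:247/217 -4:247/217 2:247/215 8:247/216 14:247/216 20:246/186 26:246/190 32:246/189 38:246/188 44:245/187 50:246/190 56:248/187 62:148/109
top
27 -100:88/75 -94:55/45 -88:81/62 -82:85/68 -76:86/68 -70:75/57 -64:109/65 -58:174/99 -52:171/97 -46:201/115 -40:204/116 -34:200/114 -28:198/113 -22:198/114 -16:201/114 -10:205/117 -4:203/115 2:199/113 8:197/112 14:202/114 20:198/112 26:175/96 32:177/98 38:175/99 44:175/100 50:178/101 56:150/83 62:48/60
30 -100:85/72 -94:66/53 -88:82/63 -82:83/66 -76:86/68 -70:70/54 -64:138/79 -58:179/104 -52:178/101 -46:216/125 -40:209/121 -34:209/121 -28:207/119 -22:205/117 -16:205/117 -10:212/122 -4:211/121 2:209/120 8:208/118 14:187/104 20:186/104 26:192/105 32:162/83 38:170/93 44:174/99 50:174/102 56:150/83 62:57/65
```

Request:
carry_out(targets=[{"dp":[8,-30,-10],"yaw":0},{"dp":[22,-85,-15],"yaw":0},{"dp":[37,-143,-15],"yaw":0},{"dp":[52,-201,-15],"yaw":0},{"dp":[67,-259,-15],"yaw":0},{"dp":[82,-317,-15],"yaw":0},{"dp":[97,-375,-15],"yaw":-1},{"dp":[112,-433,-15],"yaw":-2},{"dp":[127,-491,-15],"yaw":-3},{"dp":[142,-549,-15],"yaw":-4},{"dp":[157,-607,-15],"yaw":-5},{"dp":[170,-655,-15],"yaw":-5.8}])

```text
clock: 26.2
eef_pos: [520.6, 310.0, 90.9]
tcp_rot: [3.141, 0.002, 0.2]
contact_force: [0.4, -0.8, -5.0]
opening: 0.242
grasp_force: 120.3
```

Request:
carry_out(targets=[{"dp":[10,-35,0],"yaw":0},{"dp":[18,-50,20],"yaw":0},{"dp":[18,-50,60],"yaw":0},{"dp":[18,-50,88],"yaw":0},{"dp":[18,-50,102],"yaw":0},{"dp":[18,-50,108],"yaw":0},{"dp":[18,-50,108],"yaw":0}])

```text
clock: 27.08
eef_pos: [529.4, 360.7, -15.2]
tcp_rot: [-3.142, -0.0, 0.199]
contact_force: [0.3, 0.5, -4.4]
opening: 0.236
grasp_force: 120.3
```

Lower gently to contact.

Request:
carry_out(targets=[{"dp":[0,0,2],"yaw":0},{"dp":[0,0,4],"yaw":0},{"dp":[0,0,6],"yaw":0},{"dp":[0,0,6],"yaw":0}])

```text
clock: 27.58
eef_pos: [529.3, 360.7, -21.2]
tcp_rot: [-3.141, -0.0, 0.199]
contact_force: [0.7, 1.1, -4.4]
opening: 0.231
grasp_force: 120.5
```

Request:
carry_out(targets=[{"dp":[0,0,1],"yaw":0},{"dp":[0,0,1],"yaw":0}])

```text
clock: 27.82
eef_pos: [529.3, 360.7, -21.3]
tcp_rot: [-3.141, -0.0, 0.199]
contact_force: [-1.7, -1.2, 5.4]
opening: 0.239
grasp_force: 121.8
```

Touching the bench; release and rise.

Request:
carry_out(targets=[{"dp":[0,0,0],"yaw":0},{"dp":[0,0,0],"yaw":0},{"dp":[0,0,0],"yaw":0},{"dp":[0,0,0],"yaw":0},{"dp":[0,0,0],"yaw":0},{"dp":[0,0,-20],"yaw":0},{"dp":[0,0,-70],"yaw":0},{"dp":[0,0,-130],"yaw":0},{"dp":[0,0,-180],"yaw":0},{"dp":[0,0,-180],"yaw":0},{"dp":[0,0,-180],"yaw":0}], fingers=0.4)

```text
clock: 29.2
eef_pos: [529.0, 360.5, 158.4]
tcp_rot: [-3.141, -0.001, 0.199]
contact_force: [0.0, 0.6, -0.4]
opening: 0.704
grasp_force: 0.0
```

```bash
python3 - <<'E'
from h import *
s=r.sense(); print(s['eef_pos'],s['opening'],s['contact_force'])
# compare hammer region with the initial wrist picture via projecting, and block hole in top view
im=r.grab_frame('top'); c=cal('top')
for n,P in dict(head=[571,369.5,26],peen=[579,328,20],face=[562,411,20],handle=[487,351,22],end=[340,321,20]).items():
    u,v=proj(c,'top',P).round().astype(int); print(n,im[v-1:v+2,u-1:u+2].mean((0,1)).round())
w=cal('wrist'); a=cv2.cvtColor(r.grab_frame('wrist'),cv2.COLOR_RGB2GRAY)
u,v=proj(w,'wrist',[571,369.5,20]).astype(int);print(u,v, [int(a[proj(w,'wrist',[571+k*-.198,369.5+k*.98,15])[1].astype(int),proj(w,'wrist',[571+k*-.198,369.5+k*.98,15])[0].astype(int)]) for k in range(-64,65,4)])
# block hole in top view
u,v=proj(c,'top',[479.8,-210.7,51]).round().astype(int); g=cv2.cvtColor(im,cv2.COLOR_RGB2GRAY)[v-5:v+6,u-5:u+6]; ys,xs=np.where(g<90); print(g.min())
print([pt(c,'top',x+u-5,y+v-5,51) for x,y in [(xs.mean(),ys.mean())]] if len(xs) else None)
E
```

```text
[528.99751818 360.50717133 158.36605405] 0.7041190735207883 [ 0.04552446  0.61322769 -0.39823652]
head [41. 40. 38.]
peen [103.  98.  88.]
face [17. 18. 20.]
handle [108.  92.  72.]
end [112.  94.  73.]
280 139 [178, 178, 174, 164, 163, 164, 164, 163, 162, 150, 144, 140, 147, 147, 148, 185, 188, 161, 150, 151, 149, 147, 143, 143, 138, 140, 142, 141, 147, 148, 150, 150, 151]
15
[array([ 480.5, -209.6,   51. ])]
```

```bash
python3 -c "
from rig import r
print(r.sign_off())"
```

```text
the job is handed in; nothing more can be done
None
```

The job is handed in, but the sign-off gave no verdict: the wedge was driven with three taps and did not move under a last one of about 26 N, the block measures about 1 mm from my estimated home position, and the hammer is back on the bench where it started. I could not measure how hard the wedge presses on the block by itself.

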